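# Drop a bench work support to its next hole

### The job

Lower the telescoping work support on the bench by one hole: squeeze its sprung button in to start the sleeve down, let the button go while the pin is between the two holes, then push the sleeve on down until the button springs fully out by itself at the very next hole, not past it. Be gentle: do not force the sleeve down against its locking pin, and leave the spray can, the wrench and the socket tray where they are.

Things in the scene. Friction and masses are not known exactly. Their poses are not given: they have to be found in the camera images.
- stand: The work support's fixed steel socket, 84 mm across, let into the bench. Origin on the post's axis, at bench level or up to 25 mm below it; z up, turned about z by up to 0.6 rad. On it stands an upright telescope: a 20 mm square steel post with holes in its -y face and over it the sleeve, its button on the +y side, its flat spine on the -y side.
- post: The fixed post (same frame as the stand), with the holes that the locking pin drops into, each 10 mm wide, 9.5 mm high. The second hole is 26 to 44 mm below the top one: this differs from support to support and must be felt. The third is 30 mm below the second.
- pin: The locking pin, 8 x 8 mm, hidden in the sleeve, in one piece with the button; it enters the holes 5 mm deep from the -y side. Its origin is on the axis at the sleeve's lower end. Pushing the sleeve down while the pin is caught in a hole loads the pin against the hole's edge.
- sleeve (a joint): How far the sleeve has slid down the post (m): 0 = pin in the top hole (start), growing downwards; 0.75 mm of play each way in a hole. The sleeve, a 28 x 28 mm aluminium tube 105 mm high, weighs 0.25 to 0.5 kg and rubs on the post with about 6 N, so it does not fall by itself; between holes with the button let go the pin drags with about 3 N more.
- latch (a joint): How far the button is pressed in (m): 0 = sprung fully out (only with the pin in a hole), 0.007 = fully in. The pin is clear of the hole from 0.005; let go between two holes, the button stays in at 0.005 and pops out only when the sleeve reaches a hole. The spring pushes out with 5 N when out, 10 N when fully in.
- button_face (a point): Centre of the button's outer face, axes as the stand's; the button is pushed along -y. It is a 16 x 16 mm dark steel block on the sleeve's +y face, 18 mm below the sleeve's upper end. Its face is 22 mm from the axis when out, 15 mm when fully in.
- rest_top (a point): Centre of the flat top of the black work rest that caps the sleeve, 30 mm above the button's centre; moves with the sleeve. The rest is 58 mm (x) by 24 mm (y), 12 mm thick, with a lip 7 mm wide and 6 mm high along each of its two x ends.
- spray_can: A grey spray can, 60 mm in diameter and 150 mm high, standing on the bench; origin under its centre. Leave alone.
- wrench: A steel wrench 200 mm long lying on the bench; origin under its middle. Leave alone.
- socket_tray: A dark steel tray 110 x 170 x 30 mm with five sockets in it, standing on the bench; origin under its centre. Leave alone.
- spine_back (a point): Centre of the spine's outer face at the button's height, straight opposite the button, 22 mm from the axis on the -y side. The spine is 22 mm wide and runs the sleeve's full height. It is 44 mm from the button's face when that is out, 37 mm when fully in: the two can be pinched between two fingers from above.

How it is judged:
By the outcome, as a careful person would: the job done as asked, in the order asked, and still so for the second after the job is handed in, with the robot touching nothing.
It also fails if it takes over 45 s, if anything falls off the work surface, if the arm or the gripper's body presses on something with over 40 N, if the wrist force passes 120 N, or if a joint passes its speed limit or range.

### The arm

A 6-joint arm with a two-finger parallel gripper is mounted at the origin on the work surface. World frame = base frame: x ahead of the robot, y to its left, z up, the work surface at z = 0. Lengths are in m, angles in rad, forces in N, time in s.
With the tool pointing down it reaches from about 0.25 to 0.775 m from the base axis. Payload 4 kg.
Tool frame: the origin (TCP) lies between the finger pads; the fingertips stand 19 mm ahead of it and the grasp point (between the pads) is the TCP; z points along the fingers, x is the direction in which the jaws open and shut, and the axes are right-handed (so a half turn about z gives the same grasp; the last joint's range is limited). The gripper opens to 94 mm and grips with 3 to 60 N. Pads are 16 mm wide; open, the fingers measure 119 mm over their backs; the gripper's body (75 mm by 177 mm) begins 78 mm behind the grasp point.
Start: joints at [-0.103, 0.087, 1.371, -0, 1.684, -0.103], TCP at [0.55, -0, 0.225] pointing down, gripper open.
Joint ranges: [-3.1, 3.1], [-0.76, 2.03], [0.27, 2.55], [-1.08, 4.22], [0.17, 2.65], [-2.57, 2.57]. Speed limits (rad/s): [2.79, 2.79, 3.14, 3.14, 3.14, 3.14].

### API

Orientations are given as a rotation vector (axis times angle).
In Python, from station import arm, viewer, models gives the robot as it stands.
- The arm moves only by the shell command python3 -m handwheel 'ROWS' [FORCE]. ROWS is JSON, a list of rows, each a list of 5 numbers: the shift along the world's x, y, z in m, then the turn about the world's z in rad, then the finger opening in m, from 0 to 0.094. In form: [[dx, dy, dz, twist, claw], ...]. A call has exactly 8 rows; each row shifts and turns the commanded pose from where the row before left it; what a row does not reach is not made up. A row lasts 1/12 s, in which the tool goes at most 41.7 mm and 7.16 degrees, less where a joint would pass 70% of its speed; a pose out of reach is approached as far as the arm can. A call is refused whole if a number of a shift passes 0.0417 or a number of a turn 0.125, either way. A call with a gripper value outside its range is refused whole. The fingers move at their own pace and stop on an object; FORCE is the grip in N (left out, the last holds). Time passes only in rows, so rows that do not move let the fingers close, or fill a call up. It gives the time, the measured TCP pose, the force and the opening at its end, in the units of the state.
- arm.get_state(): the state, without advancing time (a new reading comes with each control period).
- viewer.camera(name): name is "scene" or "side" or "wrist"; returns the picture (480x640x3 uint8, blue, green, red); there is no depth.
- viewer.camera_info(name): a dict with "fx", "fy", "cx", "cy" (pixels), "R" (3x3) and "t" (3): a world point X has camera coordinates R X + t; the wrist camera has in their place "hand_eye" (4x4, takes a point from camera to tool coordinates, whose origin is the TCP and whose axes are the tool frame's). Camera axes: x right, y down, z forward; pixel columns grow to the right and rows downward; lengths in m; the calibration is good to about 2 mm. A picture is of the moment at which its call begins: read the wrist's pose just before it. camera_info takes no time and is no camera call.
- arm.close_job(): hands the job in, once; it reports no verdict.
Trained networks look in the newest picture that a camera, given by its name, has taken for a name from the list of things; names that differ only in an ending like _2 or _b are one class to them, and where a whole thing is asked for, a point or a joint stands for the part that bears it (a point fixed in the world has none). Each returns a list of dicts, best first, with "conf" (0 to 1); they miss things now and then, are a little off and sometimes report something else, mostly with a low value. They report only what shows in the picture. A call takes as long as a camera call.
- models.spot_in(name, camera): "pixel" ([column, row] in pixels, amid what is visible of it).
The state is a dict: "time_s": time; "joints": joint angles; "joint_vel": joint speeds; "joint_torque": joint torques, N m; "ee_pos": TCP position; "orientation": TCP orientation; "wrist_force": force on the tool from outside, world axes, zero at the start; "torque": the same for the moment, N m; "grip_width": finger opening in m.
Only numpy, scipy, OpenCV 4.12 (cv2) and the standard library are available. Lean on these libraries where they do the work, as an engineer would, in place of code of your own. Each camera call takes 0.05 s, during which the arm holds its last target.

## Working session

There is one attempt and no reset: what is moved stays moved. The work goes in short steps, Python scripts to look and compute and a shell command to move; the robot and the scene stay as the last step left them, time stands still between calls to the robot, and variables do not carry over. Pictures are saved under pics/ and viewed, and the job is handed in when it is done.

```bash
ls; mkdir -p pics
python3 - <<'E'
from station import arm, viewer, models
import cv2
print(arm.get_state())
for c in ["scene","side","wrist"]:
    cv2.imwrite(f"pics/a_{c}.png",viewer.camera(c)); i=viewer.camera_info(c); print(c,i)
    for n in ["button_face","rest_top","stand","spine_back","spray_can","wrench","socket_tray"]:
        r=models.spot_in(n,c); print(n,[(x['pixel'],round(x['conf'],2)) for x in r[:2]])
E
```

```text
pics
{'time_s': 0.0, 'joints': array([-1.03105997e-01,  8.79766434e-02,  1.37224970e+00,  1.93864543e-05,
        1.68356637e+00, -1.03069643e-01]), 'joint_vel': array([-0.00042569, -0.00172454,  0.00286365,  0.00019629, -0.00047129,
       -0.00110387]), 'joint_torque': array([ 1.28542815e-03, -3.40182602e+01, -3.02423716e+01,  7.18220207e-02,
        3.29729996e-02, -1.13141955e-04]), 'ee_pos': array([5.49503977e-01, 4.98299907e-05, 2.23294599e-01]), 'orientation': array([-3.14134522e+00,  5.37072997e-05,  3.43411161e-03]), 'wrist_force': array([ 0.05672893, -0.21424476, -0.40492168]), 'torque': array([-0.00924076, -0.02568148,  0.02227251]), 'grip_width': 0.09435371240368794}
scene {'fx': 528.6576946586204, 'fy': 528.6576946586204, 'cx': 324.6554446060543, 'cy': 244.37615448825954, 'R': array([[ 0.12525751,  0.99198633, -0.01654296],
       [ 0.78007386, -0.1087749 , -0.61615971],
       [-0.61302147,  0.0642739 , -0.78744749]]), 't': array([-0.08304606, -0.3604255 ,  1.5255438 ])}
button_face []
rest_top [([288.4, 230.6], 0.74)]
stand [([284.9, 260.3], 0.78), ([165.9, 268.6], 0.7
[... 705 characters left out ...]
'fx': 373.5294603321482, 'fy': 373.5294603321482, 'cx': 322.35665630028836, 'cy': 236.83047064468045, 'hand_eye': array([[ 9.99999493e-01, -8.77462967e-04,  4.93566539e-04,
         3.21996574e-04],
       [ 7.12391266e-04,  9.63155301e-01,  2.68944900e-01,
        -7.93828621e-02],
       [-7.11370418e-04, -2.68944412e-01,  9.63155438e-01,
        -1.59710779e-01],
       [ 0.00000000e+00,  0.00000000e+00,  0.00000000e+00,
         1.00000000e+00]])}
button_face [([336.7, 340.7], 0.82), ([329.6, 272.0], 0.29)]
rest_top []
stand [([333.0, 293.3], 0.61), ([330.0, 271.8], 0.56)]
spine_back [([336.8, 345.4], 0.61)]
spray_can [([323.9, 449.1], 0.7)]
wrench [([501.2, 145.0], 0.97)]
socket_tray []
```

View pics/a_scene.png

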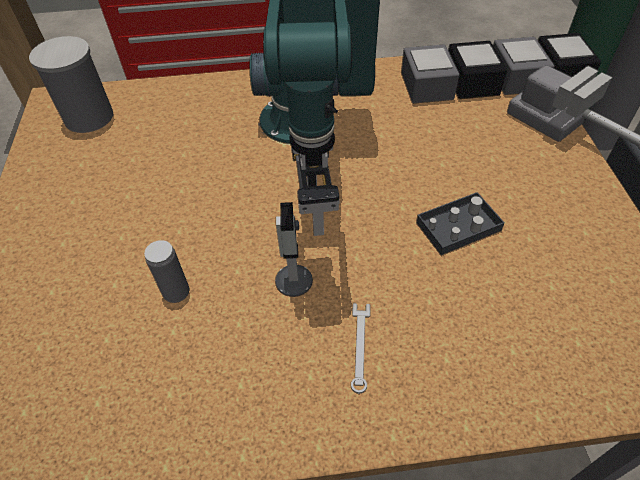

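View pics/a_side.png

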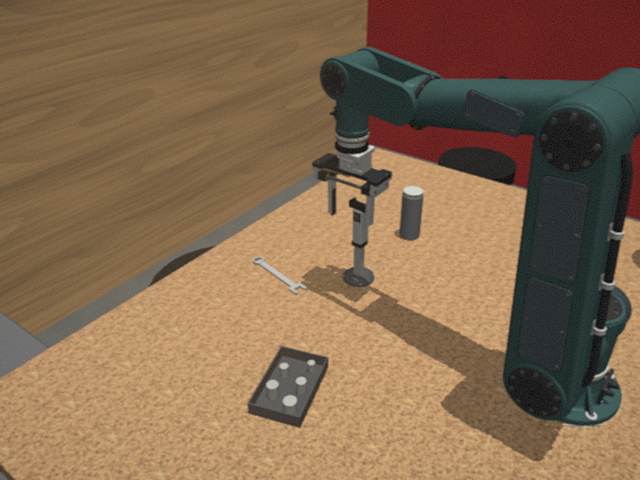

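View pics/a_wrist.png

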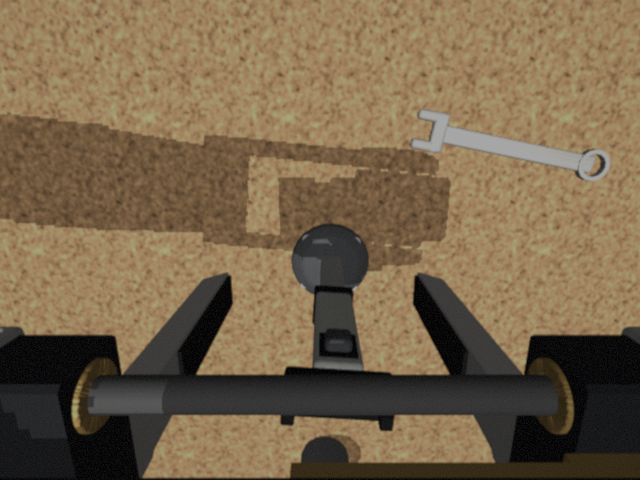

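The work support is at about (290, 245) in the scene view, and its button faces +y towards the wrist camera, at (340, 342). I'll zoom in to get accurate features.

Run:
```python
import cv2
a=cv2.imread("pics/a_wrist.png")[215:435,260:420]; cv2.imwrite("pics/z1.png",cv2.resize(a,None,fx=2.7,fy=2.7,interpolation=cv2.INTER_CUBIC))
b=cv2.imread("pics/a_scene.png")[195:305,250:350]; b=cv2.resize(b,None,fx=5,fy=5,interpolation=cv2.INTER_CUBIC)
cv2.imwrite("pics/z2.png",b)
c=cv2.imread("pics/a_side.png")[190:300,310:400]; cv2.imwrite("pics/z3.png",cv2.resize(c,None,fx=5,fy=5,interpolation=cv2.INTER_CUBIC))
```

```text
(no output)
```

View pics/z1.png

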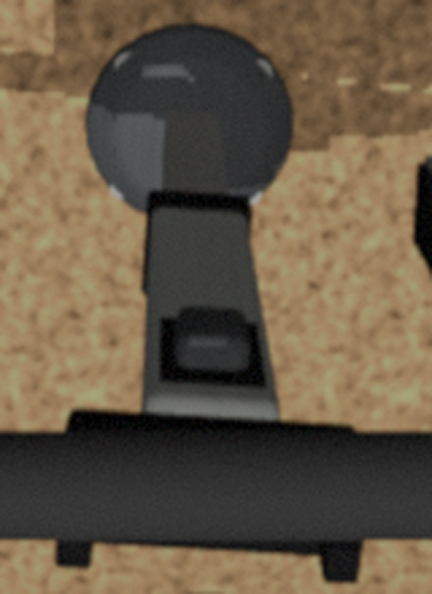

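View pics/z2.png

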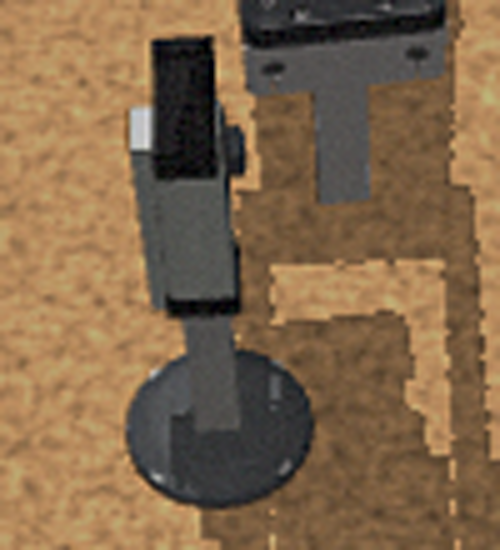

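View pics/z3.png

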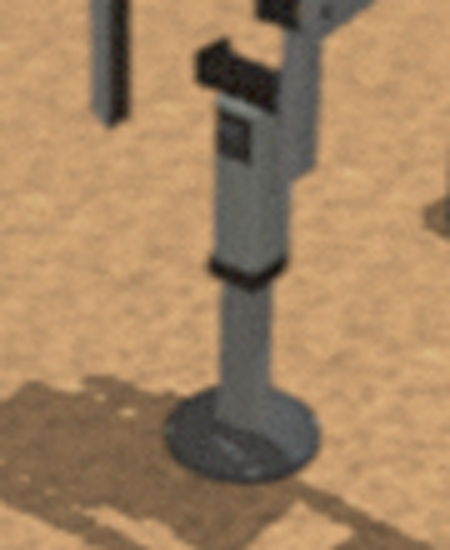

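```bash
cat > h.py <<'E'
import numpy as np
from scipy.spatial.transform import Rotation as Ro
from scipy.optimize import least_squares
from station import viewer
def proj(c,X,pose=None):
    i=viewer.camera_info(c); X=np.atleast_2d(X)
    if c=="wrist":
        T=np.eye(4);T[:3,:3]=Ro.from_rotvec(pose[1]).as_matrix();T[:3,3]=pose[0]
        M=np.linalg.inv(T@i['hand_eye']); P=X@M[:3,:3].T+M[:3,3]
    else: P=X@i['R'].T+i['t']
    return np.c_[i['fx']*P[:,0]/P[:,2]+i['cx'],i['fy']*P[:,1]/P[:,2]+i['cy']]
E
python3 - <<'E'
from h import *
pose=([.549504,.00005,.2232946],[-3.141345,5.37e-5,3.434e-3])
w=lambda x,y:(260+x/2.7,215+y/2.7); s=lambda x,y:(250+x/5,195+y/5); d=lambda x,y:(310+x/5,190+y/5)
# (cam, local xyz (z rel H, None-> base), pix)
B=[0,0,None]
F=[("wrist",B,w(190,118)),("scene",B,s(219,428)),("side",B,d(242,435)),
("wrist",[0,22,-30],w(213,343)),("scene",[0,22,-30],s(240,150)),("side",[0,22,-30],d(235,136)),
("wrist",[-29,12,-12],w(72,412)),("wrist",[29,12,-12],w(353,430)),("wrist",[-29,-12,6],w(57,566)),("wrist",[29,-12,6],w(358,581)),
("scene",[29,-12,-12],s(155,178)),("scene",[29,12,-12],s(215,180)),("scene",[-29,-12,6],s(152,40)),("scene",[-29,12,6],s(213,37)),
("side",[29,12,-12],d(197,85)),("side",[29,12,6],d(197,52))]
def res(p):
    o=[]
    for c,l,px in F:
        l=np.array([0,0,0] if l[2] is None else [l[0]/1e3,l[1]/1e3,p[3]+l[2]/1e3],float)
        R=Ro.from_euler('z',p[2]).as_matrix(); X=R@l+[p[0],p[1],0]
        o.append((proj(c,X,pose)[0]-px))
    return np.array(o)
r=least_squares(lambda p:res(p).ravel(),[.56,-.06,0,.2],loss='soft_l1')
print(r.x); 
for f,e in zip(F,res(r.x)): print(f[0],f[1],e.round(1))
E
```

```text
[ 0.55792886 -0.05691816 -0.07283173  0.21896848]
wrist [0, 0, None] [-0.3  4.3]
scene [0, 0, None] [-0.3  0.1]
side [0, 0, None] [-0.9  0.2]
wrist [0, 22, -30] [ 0.2 -5.6]
scene [0, 22, -30] [0.6 0.6]
side [0, 22, -30] [-3.1  1.9]
wrist [-29, 12, -12] [-1.1 -0.8]
wrist [29, 12, -12] [ 1.2 -0.7]
wrist [-29, -12, 6] [-1.1  3.9]
wrist [29, -12, 6] [-0.1  5.2]
scene [29, -12, -12] [-0.5  1.5]
scene [29, 12, -12] [0.2 0.5]
scene [-29, -12, 6] [-0.7  0. ]
scene [-29, 12, 6] [-0.5  0. ]
side [29, 12, -12] [-2.1  0.3]
side [29, 12, 6] [-2.   0.5]
```

```bash
python3 -m handwheel '[[0,0,0.03,0,0.094],[0,0,0.03,0.125,0.094],[0,0,0,0.125,0.094],[0.002,-0.01,0,0.125,0.094],[0.002,-0.01,0,0.125,0.094],[0.002,-0.015,0,0.125,0.094],[0.002,-0.015,0,0.125,0.094],[0,-0.01,0,0.125,0.094]]' 15
python3 -m handwheel '[[0,0,0,0.125,0.094],[0,0,0,0.125,0.094],[0,0,0,0.125,0.094],[0,0,0,0.125,0.094],[0,0,0,0.123,0.094],[0,0,0,0,0.094],[0,0,0,0,0.094],[0,0,0,0,0.094]]'
python3 - <<'E'
from station import arm, viewer
import cv2
s=arm.get_state(); print(s)
cv2.imwrite("pics/b_w.png",viewer.camera("wrist"));cv2.imwrite("pics/b_s.png",viewer.camera("scene"))
E
```

```text
time_s: 1.87
ee_pos: [0.5582, -0.0611, 0.2843]
orientation: [2.842, 1.339, -0.0]
wrist_force: [0.1, 0.2, -0.6]
grip_width: 0.094
time_s: 2.53
ee_pos: [0.558, -0.06, 0.2845]
orientation: [-2.304, -2.136, -0.0]
wrist_force: [0.8, 0.2, -0.0]
grip_width: 0.0943
{'time_s': 2.5333, 'joints': array([-2.08189064e-01,  1.08939148e-01,  1.22929847e+00,  1.28837676e-04,
        1.80337598e+00, -1.70357230e+00]), 'joint_vel': array([ 0.00159116,  0.00156375, -0.00055384,  0.0013631 ,  0.00081272,
       -0.01141817]), 'joint_torque': array([-1.09398679e-02, -3.49746466e+01, -3.03057325e+01, -2.52868450e-02,
        7.20565394e-02,  6.33118281e-03]), 'ee_pos': array([ 0.55801382, -0.05998876,  0.28450215]), 'orientation': array([-2.30350820e+00, -2.13609281e+00, -1.41880657e-04]), 'wrist_force': array([ 0.78261767,  0.21669386, -0.03733061]), 'torque': array([ 0.07911298, -0.03046936, -0.02378335]), 'grip_width': 0.09434647316930313}
```

View pics/b_w.png

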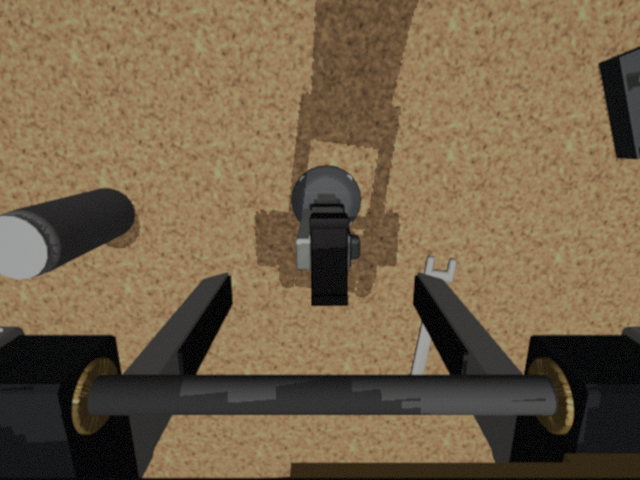

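View pics/b_s.png

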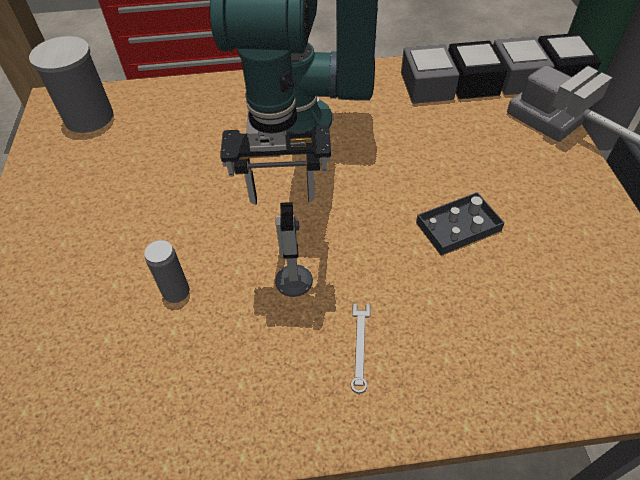

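Run:
```python
from h import *
import cv2
pose=([.558014,-.059989,.284502],[-2.303508,-2.136093,-1.4e-4])
im=cv2.imread("pics/b_w.png")
p=[.5579,-.0569,-.073,.219]
R=Ro.from_euler('z',p[2]).as_matrix()
im=cv2.resize(im[140:340,240:420],None,fx=3,fy=3,interpolation=cv2.INTER_CUBIC)
for l in [[29,12,6],[29,-12,6],[-29,12,6],[-29,-12,6],[0,22,-30],[0,-22,-30],[8,22,-22],[-8,22,-22]]:
    X=R@(np.array(l)/1e3+[0,0,p[3]])+[p[0],p[1],0]; q=proj("wrist",X,pose)[0]; print(l,q.round(1))
    cv2.circle(im,tuple(int(v) for v in (q-[240,140])*3),3,(0,0,255),-1)
q=proj("wrist",[p[0],p[1],0],pose)[0];print(q)
cv2.imwrite("pics/b_z.png",im)
```

```text
[29, 12, 6] [344.2 304.7]
[29, -12, 6] [306.9 304.8]
[-29, 12, 6] [345.5 216.4]
[-29, -12, 6] [305.5 216.5]
[0, 22, -30] [355.9 245.2]
[0, -22, -30] [294.3 245.3]
[8, 22, -22] [356.7 259.4]
[-8, 22, -22] [357.2 237.4]
[324.06227074 199.49378833]
```

View pics/b_z.png

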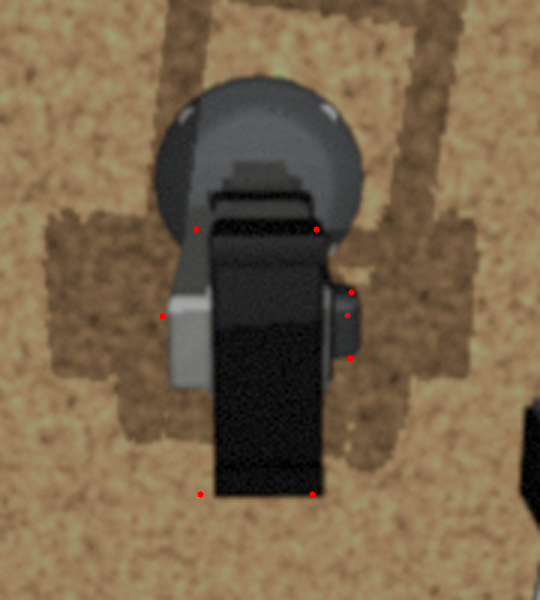

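```bash
python3 -m handwheel '[[0,0.001,-0.015,0,0.094],[0,0,-0.02,0,0.094],[0,0,-0.02,0,0.094],[0,0,-0.02,0,0.094],[0,0,-0.015,0,0.094],[0,0,-0.0055,0,0.094],[0,0,0,0,0.094],[0,0,0,0,0.06]]' 15
python3 - <<'E'
from station import arm, viewer
import cv2
s=arm.get_state(); print(s['ee_pos'],s['wrist_force'],s['grip_width'])
cv2.imwrite("pics/c_w.png",viewer.camera("wrist"));a=viewer.camera("side")[190:300,310:400];cv2.imwrite("pics/c_s.png",cv2.resize(a,None,fx=5,fy=5,interpolation=cv2.INTER_CUBIC))
E
```

```text
time_s: 3.3
ee_pos: [0.5582, -0.059, 0.1895]
orientation: [2.301, 2.138, 0.001]
wrist_force: [0.3, 0.1, -0.6]
grip_width: 0.09
[ 0.55823049 -0.0590338   0.18954453] [ 0.31425163  0.10071766 -0.61702325] 0.089958926255572
```

View pics/c_w.png

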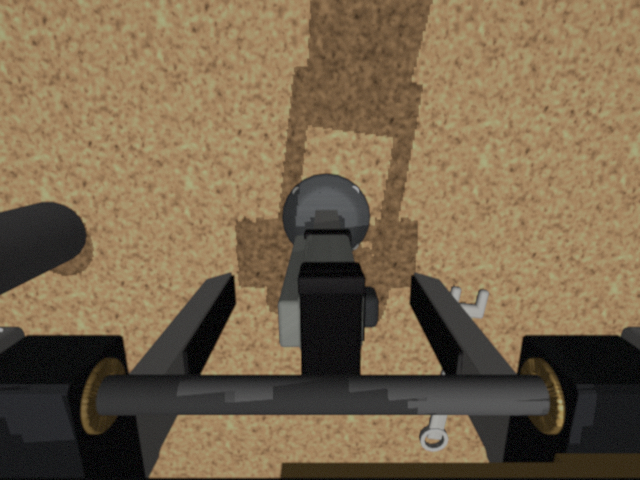

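View pics/c_s.png

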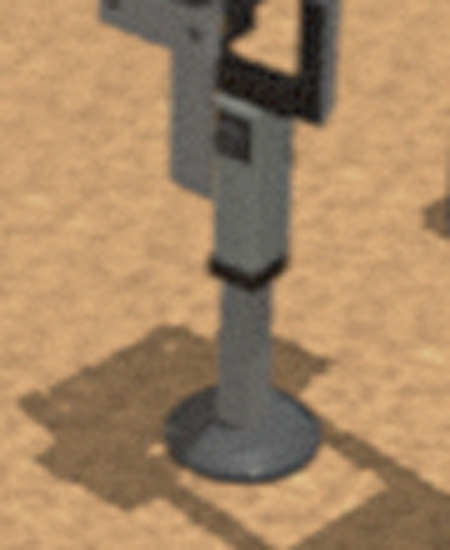

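```bash
python3 -m handwheel '[[0,0,0,0,0.03],[0,0,0,0,0.03],[0,0,0,0,0.03],[0,0,0,0,0.03],[0,0,0,0,0.03],[0,0,0,0,0.03],[0,0,0,0,0.03],[0,0,0,0,0.03]]' 15
```

```text
time_s: 4.07
ee_pos: [0.5581, -0.0596, 0.1891]
orientation: [2.3, 2.138, -0.001]
wrist_force: [0.0, -2.2, 0.6]
grip_width: 0.0362
```

```bash
python3 -m handwheel '[[0,0,-0.001,0,0.03],[0,0,-0.002,0,0.03],[0,0,-0.002,0,0.03],[0,0,-0.002,0,0.03],[0,0,-0.002,0,0.03],[0,0,-0.002,0,0.03],[0,0,-0.001,0,0.03],[0,0,0,0,0.03]]' 15
python3 - <<'E'
from station import arm, viewer
import cv2
s=arm.get_state(); print(s['ee_pos'],s['wrist_force'],s['grip_width'])
cv2.imwrite("pics/d_w.png",viewer.camera("wrist"));a=viewer.camera("side")[190:300,310:400];cv2.imwrite("pics/d_s.png",cv2.resize(a,None,fx=5,fy=5,interpolation=cv2.INTER_CUBIC))
E
```

```text
time_s: 4.73
ee_pos: [0.5581, -0.0595, 0.1765]
orientation: [2.301, 2.138, -0.001]
wrist_force: [-0.1, -4.0, -0.8]
grip_width: 0.0364
[ 0.55808348 -0.05952147  0.1764731 ] [-0.09177694 -4.02084641 -0.84693097] 0.03639092606401604
```

View pics/d_w.png

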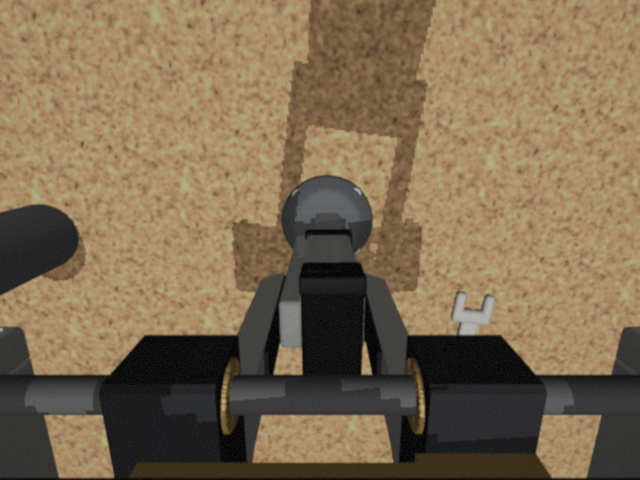

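View pics/d_s.png

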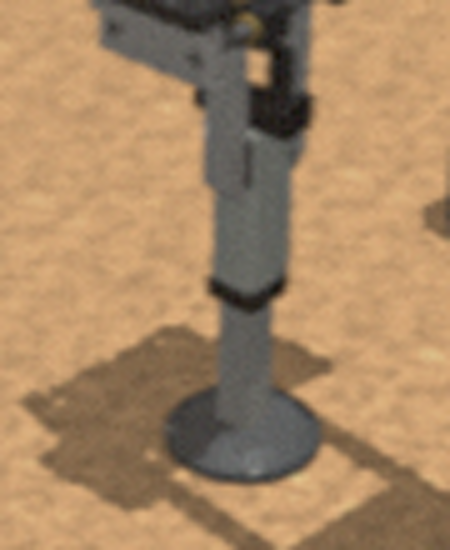

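```bash
python3 -m handwheel '[[0,0,0,0,0.07],[0,0,0,0,0.07],[0,0,0,0,0.07],[0,0,0,0,0.07],[0,0,0,0,0.07],[0,0,0.02,0,0.07],[0,0,0.03,0,0.07],[0,0.003,0.03,0,0.07]]' 15
python3 - <<'E'
from station import arm, viewer
import cv2
s=arm.get_state(); print(s['ee_pos'],s['wrist_force'],s['grip_width'])
a=viewer.camera("wrist")[140:340,240:420];cv2.imwrite("pics/e_w.png",cv2.resize(a,None,fx=3,fy=3,interpolation=cv2.INTER_CUBIC));a=viewer.camera("side")[190:300,310:400];cv2.imwrite("pics/e_s.png",cv2.resize(a,None,fx=5,fy=5,interpolation=cv2.INTER_CUBIC))
E
```

```text
time_s: 5.5
ee_pos: [0.5571, -0.0559, 0.2566]
orientation: [-2.299, -2.137, 0.003]
wrist_force: [0.7, 0.2, 0.2]
grip_width: 0.0703
[ 0.557137   -0.05594451  0.25659891] [0.7471663  0.20827061 0.23951084] 0.07028365664540495
```

View pics/e_w.png

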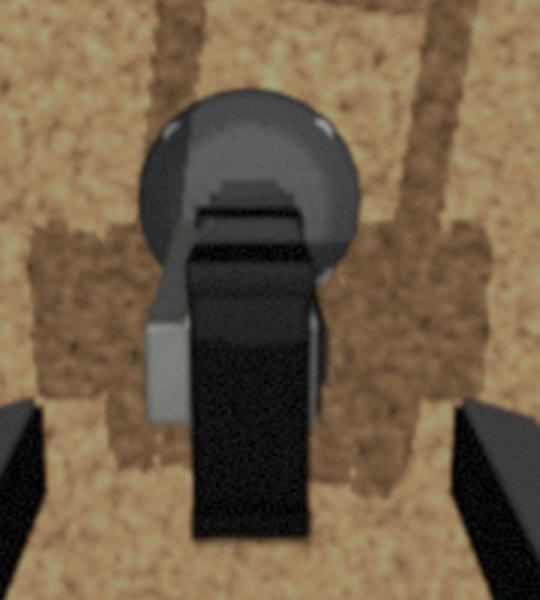

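View pics/e_s.png

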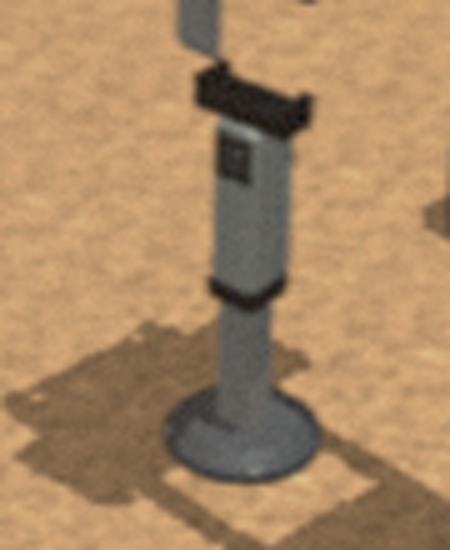

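```bash
python3 -m handwheel '[[0,0,0,0,0.0],[0,0,0,0,0.0],[0,0,0,0,0.0],[0,0,-0.006,0,0.0],[0,0,-0.008,0,0.0],[0,0,-0.008,0,0.0],[0,0,-0.004,0,0.0],[0,0,0,0,0.0]]' 15
python3 -m handwheel '[[0,0,-0.0005,0,0.0],[0,0,-0.0005,0,0.0],[0,0,-0.0005,0,0.0],[0,0,-0.0005,0,0.0],[0,0,-0.0005,0,0.0],[0,0,-0.0005,0,0.0],[0,0,-0.0005,0,0.0],[0,0,-0.0005,0,0.0]]' 15
python3 - <<'E'
from station import arm, viewer
import cv2
s=arm.get_state(); print(s['ee_pos'],s['wrist_force'],s['grip_width'])
a=viewer.camera("wrist")[140:340,240:420];cv2.imwrite("pics/f_w.png",cv2.resize(a,None,fx=3,fy=3,interpolation=cv2.INTER_CUBIC));a=viewer.camera("side")[190:300,310:400];cv2.imwrite("pics/f_s.png",cv2.resize(a,None,fx=5,fy=5,interpolation=cv2.INTER_CUBIC))
E
```

```text
time_s: 6.27
ee_pos: [0.557, -0.0559, 0.2285]
orientation: [-2.298, -2.137, 0.004]
wrist_force: [1.0, -0.8, -0.2]
grip_width: 0.0202
time_s: 6.93
ee_pos: [0.5581, -0.056, 0.2277]
orientation: [2.3, 2.139, 0.001]
wrist_force: [-1.3, 0.3, 3.8]
grip_width: 0.0006
[ 0.55808317 -0.05600139  0.22766791] [-1.30189318  0.33264264  3.7594251 ] 0.0005668017283403533
```

View pics/f_w.png

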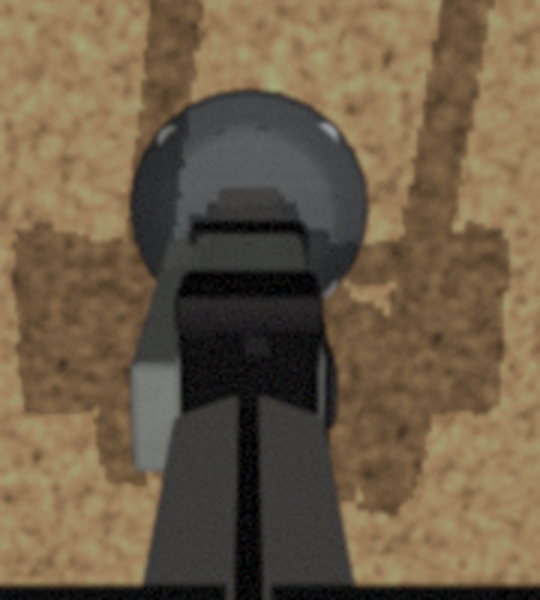

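View pics/f_s.png

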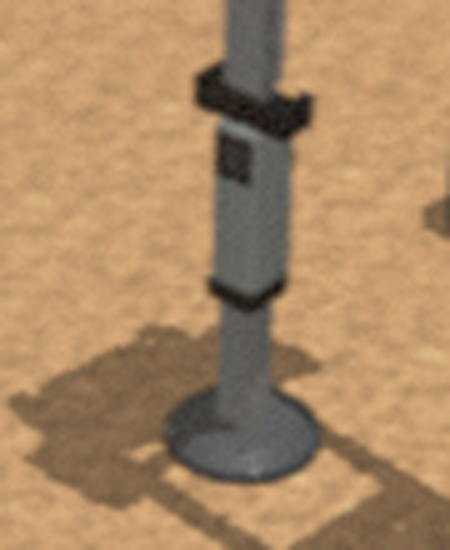

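```bash
python3 -m handwheel '[[0,0,-0.001,0,0.0],[0,0,-0.0015,0,0.0],[0,0,-0.0015,0,0.0],[0,0,-0.0015,0,0.0],[0,0,-0.0015,0,0.0],[0,0,-0.001,0,0.0],[0,0,-0.0005,0,0.0],[0,0,0,0,0.0]]' 15
python3 -m handwheel '[[0,0,-0.0002,0,0.0],[0,0,-0.0002,0,0.0],[0,0,-0.0002,0,0.0],[0,0,-0.0002,0,0.0],[0,0,-0.0002,0,0.0],[0,0,-0.0002,0,0.0],[0,0,-0.0002,0,0.0],[0,0,-0.0002,0,0.0]]' 15
python3 - <<'E'
from station import arm
s=arm.get_state(); print(s['ee_pos'],s['wrist_force'],s['joint_torque'])
E
```

```text
time_s: 7.7
ee_pos: [0.5581, -0.056, 0.22]
orientation: [2.3, 2.138, 0.002]
wrist_force: [-1.8, -0.5, 6.1]
grip_width: 0.0002
time_s: 8.37
ee_pos: [0.5581, -0.056, 0.2186]
orientation: [2.3, 2.138, 0.002]
wrist_force: [-2.6, 0.6, 6.2]
grip_width: 0.0004
[ 0.5581002  -0.05602646  0.21862034] [-2.63130332  0.5961402   6.23591501] [-9.39204195e-02 -3.12746251e+01 -2.77754116e+01 -7.88641919e-03
 -6.80073090e-01 -1.58826479e-04]
```

```bash
python3 -m handwheel '[[0,0,-0.0003,0,0.0],[0,0,-0.0003,0,0.0],[0,0,-0.0003,0,0.0],[0,0,-0.0003,0,0.0],[0,0,-0.0002,0,0.0],[0,0,-0.0002,0,0.0],[0,0,-0.0002,0,0.0],[0,0,-0.0002,0,0.0]]' 15
python3 -m handwheel '[[0,0,-0.00015,0,0.0],[0,0,-0.00015,0,0.0],[0,0,-0.00015,0,0.0],[0,0,-0.00015,0,0.0],[0,0,-0.00015,0,0.0],[0,0,-0.00015,0,0.0],[0,0,-0.00015,0,0.0],[0,0,-0.00015,0,0.0]]' 15
```

```text
time_s: 9.03
ee_pos: [0.5581, -0.056, 0.2166]
orientation: [2.3, 2.138, 0.002]
wrist_force: [-2.3, 0.1, 6.8]
grip_width: 0.0007
time_s: 9.7
ee_pos: [0.5581, -0.056, 0.2154]
orientation: [2.3, 2.138, 0.002]
wrist_force: [-1.2, -0.2, 6.0]
grip_width: 0.0001
```

```bash
python3 -m handwheel '[[0,0,-0.00015,0,0.0],[0,0,-0.00015,0,0.0],[0,0,-0.00015,0,0.0],[0,0,-0.00015,0,0.0],[0,0,-0.00015,0,0.0],[0,0,-0.00015,0,0.0],[0,0,-0.00015,0,0.0],[0,0,-0.00015,0,0.0]]' 15
```

```text
time_s: 10.37
ee_pos: [0.5581, -0.056, 0.2143]
orientation: [2.3, 2.138, 0.002]
wrist_force: [-2.0, 0.5, 5.8]
grip_width: 0.0006
```

```bash
python3 -m handwheel '[[0,0,-0.00015,0,0.0],[0,0,-0.00015,0,0.0],[0,0,-0.00015,0,0.0],[0,0,-0.00015,0,0.0],[0,0,-0.00015,0,0.0],[0,0,-0.00015,0,0.0],[0,0,-0.00015,0,0.0],[0,0,-0.00015,0,0.0]]' 15
```

```text
time_s: 11.03
ee_pos: [0.5581, -0.056, 0.213]
orientation: [2.3, 2.138, 0.002]
wrist_force: [-2.0, 0.3, 7.0]
grip_width: 0.0007
```

Run:
```python
from station import viewer
import cv2
a=viewer.camera("wrist")[200:360,240:420];cv2.imwrite("pics/g_w.png",cv2.resize(a,None,fx=3,fy=3,interpolation=cv2.INTER_CUBIC))
```

```text
(no output)
```

View pics/g_w.png

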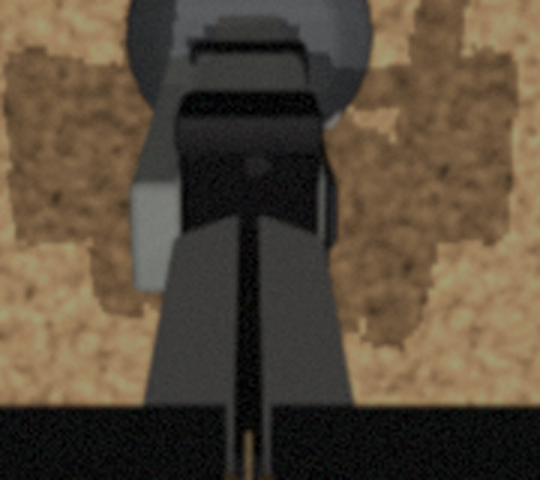

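```bash
cat > chk.py <<'E'
from station import viewer,arm
import sys,cv2
im=viewer.camera("wrist");cv2.imwrite(f"pics/p_{sys.argv[1]}.png",cv2.resize(im[200:360,240:420],None,fx=3,fy=3,interpolation=cv2.INTER_CUBIC))
print(im[260:277,354:362].mean((0,1)).round(), arm.get_state()['wrist_force'].round(1))
E
python3 -m handwheel '[[0,0,-0.00015,0,0.0],[0,0,-0.00015,0,0.0],[0,0,-0.00015,0,0.0],[0,0,-0.00015,0,0.0],[0,0,-0.00015,0,0.0],[0,0,-0.00015,0,0.0],[0,0,-0.00015,0,0.0],[0,0,-0.00015,0,0.0]]' 15; python3 chk.py 1
```

```text
time_s: 11.75
ee_pos: [0.5581, -0.056, 0.2118]
orientation: [2.3, 2.138, 0.002]
wrist_force: [-2.3, 1.3, 6.0]
grip_width: 0.0007
[ 60.  86. 110.] [-1.4  1.4  7. ]
```

```bash
python3 -m handwheel '[[0,0,-0.00015,0,0.0],[0,0,-0.00015,0,0.0],[0,0,-0.00015,0,0.0],[0,0,-0.00015,0,0.0],[0,0,-0.00015,0,0.0],[0,0,-0.00015,0,0.0],[0,0,-0.00015,0,0.0],[0,0,-0.00015,0,0.0]]' 15; python3 chk.py 2
```

```text
time_s: 12.47
ee_pos: [0.5581, -0.056, 0.2106]
orientation: [2.3, 2.138, 0.002]
wrist_force: [-2.2, 0.0, 6.0]
grip_width: 0.0003
[ 60.  86. 110.] [-2.2  0.9  5.9]
```

```bash
python3 -m handwheel '[[0,0,-0.00015,0,0.0],[0,0,-0.00015,0,0.0],[0,0,-0.00015,0,0.0],[0,0,-0.00015,0,0.0],[0,0,-0.00015,0,0.0],[0,0,-0.00015,0,0.0],[0,0,-0.00015,0,0.0],[0,0,-0.00015,0,0.0]]' 15; python3 chk.py 3
```

```text
time_s: 13.18
ee_pos: [0.5581, -0.056, 0.2094]
orientation: [2.3, 2.138, 0.002]
wrist_force: [-2.4, 0.1, 5.7]
grip_width: 0.0003
[ 61.  87. 111.] [-1.8  0.8  6. ]
```

```bash
python3 -m handwheel '[[0,0,-0.00015,0,0.0],[0,0,-0.00015,0,0.0],[0,0,-0.00015,0,0.0],[0,0,-0.00015,0,0.0],[0,0,-0.00015,0,0.0],[0,0,-0.00015,0,0.0],[0,0,-0.00015,0,0.0],[0,0,-0.00015,0,0.0]]' 15; python3 chk.py 4
```

```text
time_s: 13.9
ee_pos: [0.5581, -0.056, 0.2082]
orientation: [2.3, 2.138, 0.002]
wrist_force: [-2.1, 0.8, 6.6]
grip_width: 0.0007
[ 61.  87. 111.] [-1.6  0.7  6.4]
```

```bash
python3 -m handwheel '[[0,0,-0.00015,0,0.0],[0,0,-0.00015,0,0.0],[0,0,-0.00015,0,0.0],[0,0,-0.00015,0,0.0],[0,0,-0.00015,0,0.0],[0,0,-0.00015,0,0.0],[0,0,-0.00015,0,0.0],[0,0,-0.00015,0,0.0]]' 15; python3 chk.py 5
```

```text
time_s: 14.62
ee_pos: [0.5582, -0.0561, 0.2057]
orientation: [2.3, 2.139, 0.001]
wrist_force: [0.7, -0.0, 4.6]
grip_width: 0.0006
[46. 50. 53.] [0.9 0.1 4.2]
```

View pics/p_5.png

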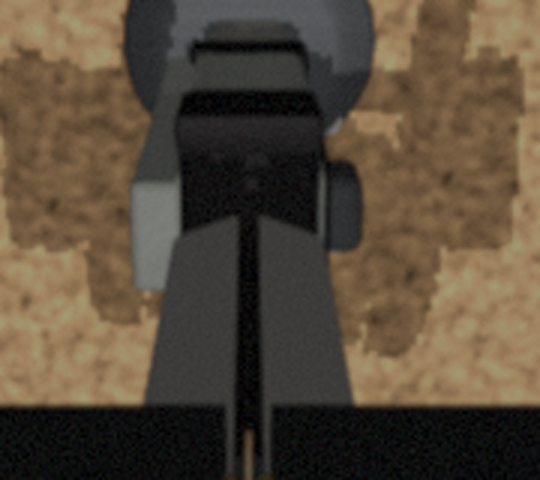

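The button edge moved from 337 to 362 px, measured from the spine edge at 131. That is about 44 mm against 39 mm before, so the button is fully out. I'll retreat straight up now.

```bash
python3 -m handwheel '[[0,0,0.003,0,0.0],[0,0,0.01,0,0.0],[0,0,0.015,0,0.0],[0,0,0.02,0,0.0],[0,0,0.02,0,0.0],[0,0,0.01,0,0.0],[0,0,0,0,0.0],[0,0,0,0,0.0]]' 15
python3 - <<'E'
from station import arm, viewer
import cv2
s=arm.get_state(); print(s['ee_pos'],s['wrist_force'],s['grip_width'])
a=viewer.camera("wrist")[140:340,240:420];cv2.imwrite("pics/q_w.png",cv2.resize(a,None,fx=3,fy=3,interpolation=cv2.INTER_CUBIC));b=viewer.camera("scene");cv2.imwrite("pics/q_sc.png",b);a=viewer.camera("side")[190:300,310:400];cv2.imwrite("pics/q_s.png",cv2.resize(a,None,fx=5,fy=5,interpolation=cv2.INTER_CUBIC))
E
```

```text
time_s: 15.33
ee_pos: [0.5581, -0.056, 0.2834]
orientation: [2.301, 2.139, 0.001]
wrist_force: [-0.2, 0.8, -1.2]
grip_width: 0.0005
[ 0.55813148 -0.05601433  0.28340841] [-0.21295055  0.8354737  -1.19943806] 0.0004610080220418513
```

View pics/q_w.png

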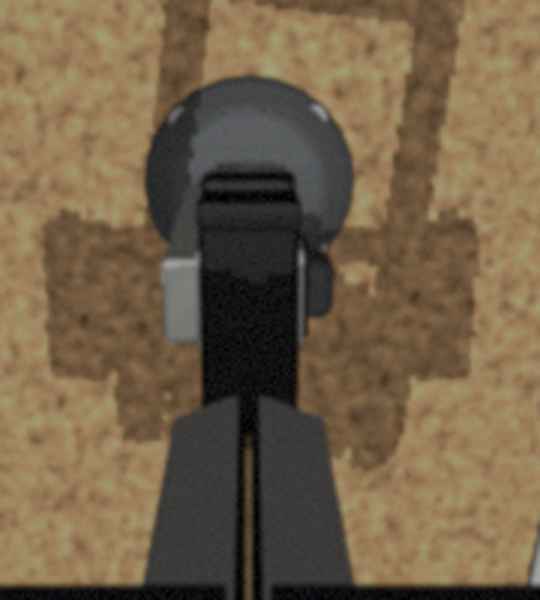

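View pics/q_sc.png

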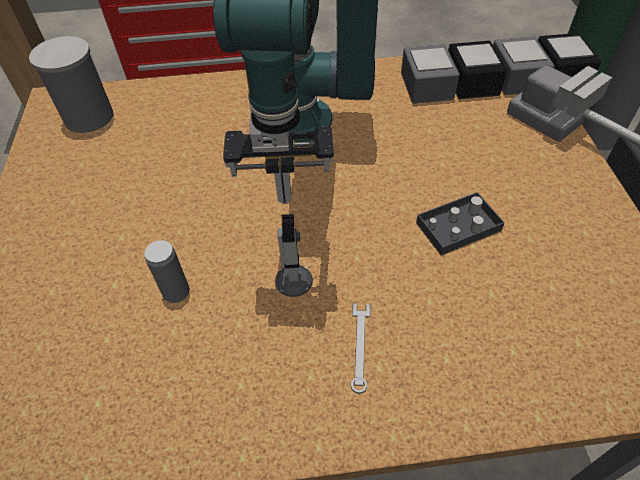

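View pics/q_s.png

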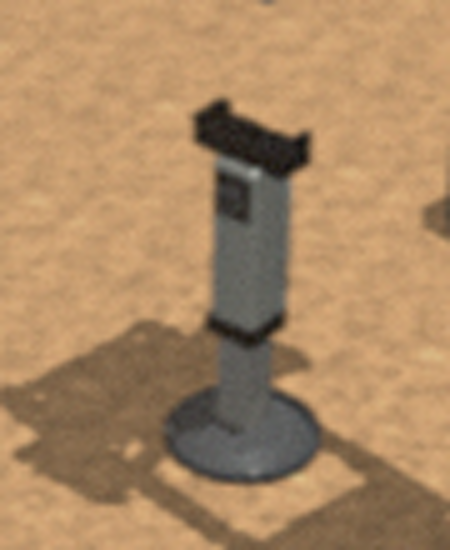

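```bash
python3 -c "
from station import arm
print(arm.close_job())"
```

```text
the job is handed in; nothing more can be done
None
```

The work support is down one hole, with the button sprung out at the second hole, and I handed the job in after about 15.5 s.

- **What I did:** I pinched the button against the spine at 15 N and the fingers closed to 36 mm, so it was fully in. I slid the sleeve down about 12.5 mm and let go between the holes. The button stayed in. I then pushed down on the rest with closed fingertips in steps of about 1.2 mm, at about 6–7 N.
- **The hole:** The button popped out by itself about 34–35 mm below the top hole, inside the expected 26–44 mm. In the last step the sleeve dropped 2.5 mm instead of 1.2 mm and the force fell to about 4.5 N. I took that as the drag going as the pin dropped in, and never pushed the sleeve hard against the pin.
- **Last checks:** The wrist camera showed the button face about 44 mm from the spine, up from 39 mm, which means fully out. After I backed off, the closer comparison gave 169 px against about 172 px expected for fully out and about 152 px for still in.
- **Everything else:** The spray can, wrench and socket tray appear in the same places in the scene view. The gripper is clear above the rest and touching nothing.
- **What disagreed:** The wrist camera and the two fixed cameras differed by about 2 mm on the post's position. I used a value between them, and the side force while pinching stayed at about 4 N or less.

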